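# Find the rattling gear housing and quarantine it

### The job

One of the three closed gear housings on the sloping rack has a loose ball rattling inside. Lift and shake or tip them end to end until you have found the one that rattles, lay it flat in the open quarantine box without dropping it and shut the box's lid; leave the other two lying in the rack, and do not disturb the tools lying about.

Things in the scene. Friction and masses are not known exactly. Their poses are not given: they have to be found in the camera images.
- housing_a: closed cast-aluminium gear housing, a box 135 (x) by 54 (y) by 54 (z) mm, 0.55 to 0.7 kg, with a cover plate and screw heads on top (5 mm high at most). Origin: centre of its underside; x along its length, z out of its cover. It starts on the rack, axes along the rack's. All three look alike; their weights differ a little by chance
- housing_b: same as housing_a. In the faulty one (any of the three) a steel ball, 42 mm across, 0.3 kg, is loose and can run 84 mm along x from end to end; in the two sound ones a core of that weight is tight in the middle
- housing_c: same as housing_a. On the rack the loose ball lies at the faulty housing's low (-x) end; it rolls to the other end when the -x end is raised 10 degrees or more above the +x end, and knocks the end wall: a jolt of 4 to 15 N and over 1 N m on the tool for some 10 ms, half a second after tipping; level, it may roll either way
- rack_slope (a point): fixed sloping steel rack, plate 165 (x) by 300 (y) mm. Origin: middle of the plate's upper face; x points up the slope (away from the robot, rising 27.5 degrees), y to the left, z square out of the slope. Three places at y = 100, 0, -100 mm, parted by ribs 8 mm high, 3 mm thick. Lip 16 mm high at the low end, inner face at x = -72 mm: housings rest on it, origin at x = -4, z = 0 mm
- qbox: fixed grey sheet-steel quarantine box, open at the top, 200 (x) by 160 (y) by 70 (z) mm outside, walls and floor 4 mm. Origin: centre of its underside; x away from the robot, towards its hinge. It may stand left or right of the rack
- qlid (a joint): angle of the quarantine box's lid: 0 shut, 1.57 upright, 1.9 fully open (starts 1.5 to 1.8); a stiff hinge, so it stays where it is left
- qlid_hinge (a point): middle of the lid's hinge line, along the box's far (+x) top rim; the lid is 6 mm thick, 200 mm from hinge to free edge and 160 mm wide
- qlid_handle (a point): grip point of the lid's small knob (25 mm across), 35 mm out from its outer face, mid-width, 30 mm from the free edge (the knob faces away from the robot while the lid stands open, up when it is shut)
- wrench: open-end wrench, 170 mm, a bystander
- oiler: white oil bottle, 54 mm across, 130 mm high, a bystander
- bar_end: round steel bar end, 44 mm across, 70 mm high, a bystander
- mic_case: wooden case 70 by 150 by 30 mm, a bystander
- collar: brass collar, 60 mm across, 28 mm high, a bystander
Not all that is in view belongs to the job. What is shaped like the housing_b but brown is not meant.

How it is judged (in metres and radians):
On the way:
1. the faulty housing, lifted from its place, is shaken or tipped so that the loose ball runs to its other (+x) end (((x of core_0_c0 in the frame of housing_a above 0.02 m and y of core_0_c0 in the frame of housing_a between -0.025 and 0.025 m and z of core_0_c0 in the frame of housing_a between 0 and 0.054 m and distance of housing_a from where it was at the start of the episode above 0.04 m) or (x of core_0_c0 in the frame of housing_b above 0.02 m and y of core_0_c0 in the frame of housing_b between -0.025 and 0.025 m and z of core_0_c0 in the frame of housing_b between 0 and 0.054 m and distance of housing_b from where it was at the start of the episode above 0.04 m) or (x of core_0_c0 in the frame of housing_c above 0.02 m and y of core_0_c0 in the frame of housing_c between -0.025 and 0.025 m and z of core_0_c0 in the frame of housing_c between 0 and 0.054 m and distance of housing_c from where it was at the start of the episode above 0.04 m))).
At the end, for the whole second after the job is handed in: the housing holding the loose ball (core_0_c0: the unseen ball, in any of the three) lies flat in the quarantine box, the lid is shut within 0.06 rad, the other two lie seated in the rack, length up the slope, within 20 mm along it (any place); all at rest (((distance between core_0_c0 and housing_a below 0.075 m and x of housing_a in the frame of qbox between -0.05 and 0.05 m and y of housing_a in the frame of qbox between -0.06 and 0.06 m and z of housing_a in the frame of qbox between -0.002 and 0.015 m and angle between housing_a's own z axis and vertical below 0.12 rad and x of housing_b in the frame of rack_slope between -0.02 and 0.02 m and y of housing_b in the frame of rack_slope between -0.13 and 0.13 m and z of housing_b in the frame of rack_slope between -0.004 and 0.008 m and angle between the x axis of each of housing_b, housing_c and the x axis of rack_slope, either way round below 0.15 rad and x of housing_c in the frame of rack_slope between -0.02 and 0.02 m and y of housing_c in the frame of rack_slope between -0.13 and 0.13 m and z of housing_c in the frame of rack_slope between -0.004 and 0.008 m) or (distance between core_0_c0 and housing_b below 0.075 m and x of housing_b in the frame of qbox between -0.05 and 0.05 m and y of housing_b in the frame of qbox between -0.06 and 0.06 m and z of housing_b in the frame of qbox between -0.002 and 0.015 m and angle between housing_b's own z axis and vertical below 0.12 rad and x of housing_a in the frame of rack_slope between -0.02 and 0.02 m and y of housing_a in the frame of rack_slope between -0.13 and 0.13 m and z of housing_a in the frame of rack_slope between -0.004 and 0.008 m and angle between the x axis of each of housing_a, housing_c and the x axis of rack_slope, either way round below 0.15 rad and x of housing_c in the frame of rack_slope between -0.02 and 0.02 m and y of housing_c in the frame of rack_slope between -0.13 and 0.13 m and z of housing_c in the frame of rack_slope between -0.004 and 0.008 m) or (distance between core_0_c0 and housing_c below 0.075 m and x of housing_c in the frame of qbox between -0.05 and 0.05 m and y of housing_c in the frame of qbox between -0.06 and 0.06 m and z of housing_c in the frame of qbox between -0.002 and 0.015 m and angle between housing_c's own z axis and vertical below 0.12 rad and x of housing_a in the frame of rack_slope between -0.02 and 0.02 m and y of housing_a in the frame of rack_slope between -0.13 and 0.13 m and z of housing_a in the frame of rack_slope between -0.004 and 0.008 m and angle between the x axis of each of housing_a, housing_b and the x axis of rack_slope, either way round below 0.15 rad and x of housing_b in the frame of rack_slope between -0.02 and 0.02 m and y of housing_b in the frame of rack_slope between -0.13 and 0.13 m and z of housing_b in the frame of rack_slope between -0.004 and 0.008 m)) and value of joint qlid below 0.06 rad and linear speed of each of housing_a, housing_b, housing_c below 0.02 m/s); the robot touches nothing.
It fails at once if a bystander is moved more than 40 mm (distance of any of wrench, oiler, bar_end, mic_case, collar from where it was at the start of the episode above 0.04 m).
It fails at once if a housing falls off the table or is dropped or flung (faster than 1.5 m/s) (linear speed of any of housing_a, housing_b, housing_c above 1.5 m/s).
It also fails if it takes over 72 s, if anything falls off the work surface, if the arm or the gripper's body presses on something with over 40 N, if the wrist force passes 120 N, or if a joint passes its speed limit or range.

### The arm

A 6-joint arm with a two-finger parallel gripper is mounted at the origin on the work surface. World frame = base frame: x ahead of the robot, y to its left, z up, the work surface at z = 0. Lengths are in m, angles in degrees, forces in N, time in s.
With the tool pointing down it reaches from about 0.35 to 0.875 m from the base axis. Payload 4.2 kg.
Tool frame: the origin (TCP) lies midway between the tips of the shut fingers; the grasp point (between the pads) lies 19 mm behind it; z points along the fingers, y is the line along which they close (so a half turn about z gives the same grasp; the last joint's range is limited). The gripper opens to 87 mm and grips with 3 to 60 N. Pads are 19 mm wide; open, the fingers measure 117 mm over their backs; the gripper's body (75 mm by 190 mm) begins 51 mm behind the grasp point.
Start: joints at [-58.407, 22.042, 0.453, 0, -68.411, -14.817], TCP at [0.18, -0.598, 0.223] pointing down, gripper open.
Joint ranges: [-179.83, 179.83], [-69.29, 118.12], [-61.27, 80.66], [-181.25, 117.63], [-171.15, -9.14], [-177.46, 177.46]. Speed limits (degrees/s): [159.86, 159.86, 180, 180, 180, 180].

### API

Orientations are given as [roll, pitch, yaw] about the fixed x, y, z axes, in that order (R = Rz(yaw) Ry(pitch) Rx(roll)).
In Python, from workcell import env gives the robot as it stands. The module is installed in compiled form; this text tells all that it offers. Calls block until the motion is done:
- env.goto(position, orientation): joint-space move of the TCP to a pose.
- env.move_straight(position, rotation=None, rate=0.15, force_limit=None): straight line of the TCP; rotation=None keeps the orientation; rate is the mean speed in m/s. With force_limit (N) it stops when the force on the tool has changed by that much, and returns True; else False.
- env.set_joints(angles): joint-space move.
- env.gripper_to(opening, grasp_force=None): opening from 0.0 (shut) to 1.0 (fully open); grasp_force is the grip in N (None keeps the last); returns when the fingers have stopped.
- env.dwell(seconds).
- env.inverse_kinematics(position, orientation): joint angles nearest the present ones, or None.
- env.read_state(): the state.
- env.grab_frame(name): name is "scene" or "top"; returns a dict with "image" (384x512x3 uint8, blue, green, red), "fx", "fy", "cx", "cy" (pixels), "position" and "orientation" of the camera in the world. Camera axes: x right, y up, looking along -z (the intrinsics and any distortion apply to the point x, -y, -z); pixel columns grow to the right and rows downward; lengths in m; the calibration is good to about 2 mm. A picture is of the moment at which its call begins. There is no depth.
A pose or a line that the arm cannot do raises env.Unreachable and nothing moves.
- env.close_job(): hands the job in; it is judged then, once.
Trained networks look in a picture, given as the dict that the camera call returned (one of the last four; its "shot" number tells which), for a name from the list of things; names that differ only in an ending like _2 or _b are one class to them, and where a whole thing is asked for, a point or a joint stands for the part that bears it (a point fixed in the world has none). Each returns a list of dicts, best first, with "score" (0 to 1); they miss things now and then, are a little off and sometimes report something else, mostly with a low value. They report only what shows in the picture. A call takes as long as a camera call. They do not tell look-alikes from the thing itself.
- env.search_frame(picture, thing): "xyz" ([x, y, z] in m, in world coordinates, good to about 4 mm: the middle of the surface that is visible of it).
- env.trace(picture, thing): "mask" (384x512 bool, what is visible of it).
The state is a dict: "clock": time; "joint_positions": joint angles; "qvel": joint speeds; "joint_torque": joint torques, N m; "position": TCP position; "tool_rot": TCP orientation; "force": force on the tool from outside, world axes, zero at the start; "wrist_torque": the same for the moment, N m; "opening": opening from 0.0 (shut) to 1.0 (fully open); "finger_force": force on a finger pad.
Only numpy, scipy, OpenCV 4.12 (cv2) and the standard library are available. Lean on these libraries where they do the work, as an engineer would, in place of code of your own. Each camera call takes 0.05 s, during which the arm holds its last target. There are 200 camera calls.

## Working session

There is one attempt and no reset: what is moved stays moved. The work goes in short steps, each a Python script; the robot and the scene stay as the last script left them, time stands still between calls to the robot, and variables do not carry over. Pictures are saved under pics/ and viewed, at most 10 in all, crops included, and the job is handed in when it is done.

```bash
mkdir -p pics
python3 - <<'E'
from workcell import env
import cv2,numpy as np
for n in("scene","top"):
    f=env.grab_frame(n); cv2.imwrite(f"pics/{n}0.png",f["image"])
    print(n,f["position"],f["orientation"],f["fx"],f["fy"],f["cx"],f["cy"],[k for k in f])
    for t in("housing_a","qbox","qlid","qlid_handle","wrench","oiler","bar_end","mic_case","collar"):
        print(t,[(np.round(d["xyz"],3).tolist(),round(d["score"],2)) for d in env.search_frame(f,t)])
a=cv2.imread("pics/scene0.png");b=cv2.imread("pics/top0.png")
s=env.read_state();print(s)
E
```

```text
scene [ 1.08525974 -0.22487453  1.20662077] [28.81832965  0.63057064 73.4944346 ] 383.38525637519655 383.38525637519655 256.0780693929661 191.78760924099322 ['image', 'fx', 'fy', 'cx', 'cy', 'position', 'orientation', 'shot']
housing_a [([0.597, -0.125, 0.124], 0.83), ([0.227, 0.306, 0.057], 0.78), ([0.667, -0.416, 0.053], 0.76), ([0.58, -0.031, 0.125], 0.72), ([0.566, 0.069, 0.116], 0.65)]
qbox [([0.553, 0.289, 0.063], 0.86)]
qlid [([0.555, 0.3, 0.194], 0.71)]
qlid_handle [([0.557, 0.298, 0.193], 0.73)]
wrench [([0.392, 0.012, 0.011], 0.5)]
oiler [([0.777, 0.104, 0.083], 0.62)]
bar_end [([0.734, -0.245, 0.066], 0.47), ([0.393, 0.014, 0.01], 0.19)]
mic_case [([0.748, -0.096, 0.029], 0.92)]
collar [([0.707, 0.268, 0.03], 0.75)]
top [ 0.40854973 -0.06164917  1.22930545] [  4.06466229   0.7987245  -89.80395424] 431.90569767602756 431.90569767602756 254.688049914108 192.68469625445533 ['image', 'fx', 'fy', 'cx', 'cy', 'position', 'orientation', 'shot']
housing_a [([0.57, -0.125, 0.119], 0.94), ([0.543, 0.069, 0.126], 0.8), ([0.213, 0.312, 0.051], 0.78), ([0.655, -0.416, 0.054], 0.75), ([
[... 368 characters left out ...]
, 0.7)]
{'clock': 1.0, 'joint_positions': array([-5.84077329e+01,  2.20415040e+01,  4.54028364e-01,  1.56557218e-04,
       -6.84130254e+01, -1.48179912e+01]), 'qvel': array([-0.06783963,  0.04717702, -0.01767198,  0.005435  , -0.05801046,
       -0.0061841 ]), 'joint_torque': array([-1.68365750e-04, -3.90476131e+01,  1.87622309e+01,  4.22444522e+00,
        1.54733006e-02, -9.06756526e-06]), 'position': array([ 0.18040791, -0.59837602,  0.22256193]), 'tool_rot': array([ 1.79999553e+02, -2.68884558e-04, -1.63225666e+02]), 'force': array([-0.43444671,  0.50954344,  0.05313612]), 'wrist_torque': array([-0.00673399, -0.00549925,  0.00721254]), 'finger_force': 0.0, 'opening': 1.0010766701361076}
```

View pics/scene0.png

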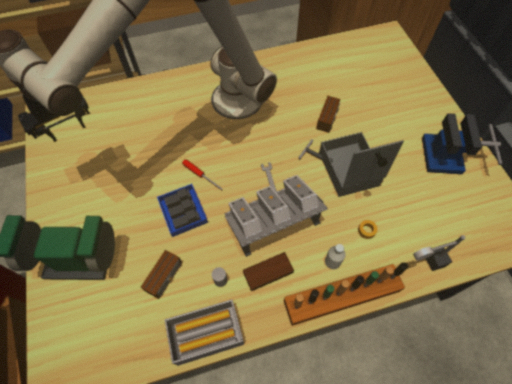

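View pics/top0.png

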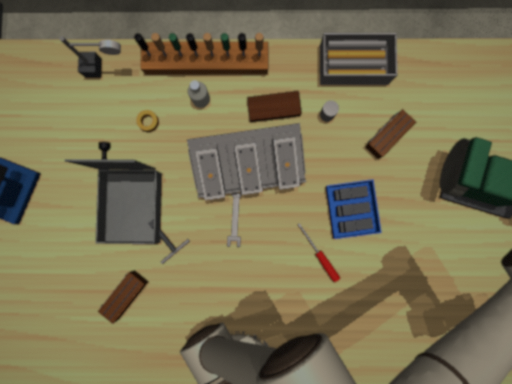

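```bash
cat > vis.py <<'E'
import numpy as np,cv2
from scipy.spatial.transform import Rotation as R
from scipy.optimize import minimize
def proj(f,P):
    c=R.from_euler('xyz',f["orientation"],degrees=True).inv().apply(np.atleast_2d(P)-f["position"])
    return np.c_[f["cx"]+f["fx"]*c[:,0]/-c[:,2], f["cy"]-f["fy"]*c[:,1]/-c[:,2]]
def box(x0,x1,y0,y1,z0,z1): return np.array([[x,y,z] for x in(x0,x1) for y in(y0,y1) for z in(z0,z1)])
S=4
def hull(f,P,shape=(384,512)):
    m=np.zeros(shape,np.uint8); cv2.fillConvexPoly(m,cv2.convexHull(np.round((proj(f,P)+.0)*16).astype(np.int32)).reshape(-1,1,2),1,cv2.LINE_8,4); return m>0
def iou(a,b): return (a&b).sum()/max(1,(a|b).sum())
HB=box(-.0675,.0675,-.027,.027,0,.057)
def rackT(p): # x,y,z,yaw deg
    return R.from_euler('z',p[3],degrees=True)*R.from_euler('y',-27.5,degrees=True), np.array(p[:3])
E
python3 - <<'E'
from workcell import env
from vis import *
F=[env.grab_frame("scene"),env.grab_frame("top")]
import pickle
M=[[d["mask"] for d in env.trace(f,"housing_a")] for f in F]
B=[[d["mask"] for d in env.trace(f,"qbox")][:1] for f in F]
L=[[d["mask"] for d in env.trace(f,"qlid")][:1] for f in F]
pickle.dump((F,M,B,L),open("m.pkl","wb"))
def cost(p):
    r,t=rackT(p); s=[]
    for f,ms in zip(F,M):
        for y in(.1,0,-.1):
            h=hull(f,r.apply(HB+[-.004,y,0])+t); s.append(max(iou(h,m) for m in ms))
    return -np.mean(s),s
def opt(c,p0,st):
    sim=np.vstack([p0]+[np.array(p0)+np.eye(len(p0))[i]*st[i] for i in range(len(p0))])
    return minimize(lambda p:c(p)[0],p0,method='Nelder-Mead',options=dict(initial_simplex=sim,xatol=1e-4,fatol=1e-4,maxiter=400))
best=min((opt(cost,[.575,-.03,z,8.5],[.02,.02,.02,4]) for z in(.05,.07,.09)),key=lambda o:o.fun)
print("rack",best.x.round(4),best.fun,np.round(cost(best.x)[1],2))
def cb(p):
    s=[]
    r=R.from_euler('z',p[2],degrees=True)
    for f,m in zip(F,B): s.append(iou(hull(f,r.apply(box(-.1,.1,-.08,.08,0,.07))+[p[0],p[1],0]),m[0]|L[len(s)][0]) if 0 else iou(hull(f,r.apply(box(-.1,.1,-.08,.08,0,.07))+[p[0],p[1],0])&~L[len(s)][0],m[0]&~L[len(s)][0]))
    return -np.mean(s),s
b=min((opt(cb,[.47,.3,y],[.02,.02,6]) for y in(-8,0,8)),key=lambda o:o.fun)
print("box",b.x.round(4),cb(b.x)[1])
def cl(p):
    q=p[0]; r=R.from_euler('z',b.x[2],degrees=True); s=[]
    for f,m in zip(F,L):
        P=box(-.2,0,-.08,.08,0,.006); P=R.from_euler('y',q).apply(P)+[.1,0,.07]
        s.append(iou(hull(f,r.apply(P)+[b.x[0],b.x[1],0]),m[0]))
    return -np.mean(s),s
for q in np.arange(1.4,2,.05): print(round(q,2),np.round(cl([q])[1],2))
# overlay
for n,f in zip(("s","t"),F):
    im=cv2.resize(f["image"],None,fx=1.5,fy=1.5)
    def dr(P,c): cv2.polylines(im,[cv2.convexHull((proj(f,P)*1.5).astype(np.int32))],True,c,1)
    r,t=rackT(best.x)
    for y in(.1,0,-.1): dr(r.apply(HB+[-.004,y,0])+t,(0,0,255))
    dr(r.apply(box(-.0825,.0825,-.15,.15,0,0))+t,(255,0,0))
    rr=R.from_euler('z',b.x[2],degrees=True)
    dr(rr.apply(box(-.1,.1,-.08,.08,.07,.07))+[b.x[0],b.x[1],0],(0,255,0));dr(rr.apply(box(-.1,.1,-.08,.08,0,0))+[b.x[0],b.x[1],0],(0,255,255))
    cv2.imwrite(f"pics/ov_{n}.png",im[100:500,200:760] if n=="s" else im[150:400,50:600])
a=[cv2.imread(f"pics/ov_{n}.png") for n in"st"]
w=max(i.shape[1] for i in a); a=[cv2.copyMakeBorder(i,0,0,0,w-i.shape[1],0) for i in a]
cv2.imwrite("pics/ov.png",cv2.resize(np.vstack(a),None,fx=.92,fy=.92)[:600])
E
```

```text
rack [ 0.5768 -0.0246  0.0764  7.7539] -0.9011400846088614 [0.87 0.88 0.88 0.92 0.94 0.91]
box [ 0.4506  0.306  -0.7378] [np.float64(0.9621095750128008), np.float64(0.9388933121019108)]
1.4 [0.7  0.08]
1.45 [0.77 0.11]
1.5 [0.87 0.35]
1.55 [0.91 0.65]
1.6 [0.79 0.59]
1.65 [0.67 0.5 ]
1.7 [0.56 0.46]
1.75 [0.46 0.43]
1.8 [0.37 0.39]
1.85 [0.29 0.35]
1.9 [0.21 0.31]
1.95 [0.13 0.29]
2.0 [0.06 0.27]
```

View pics/ov.png

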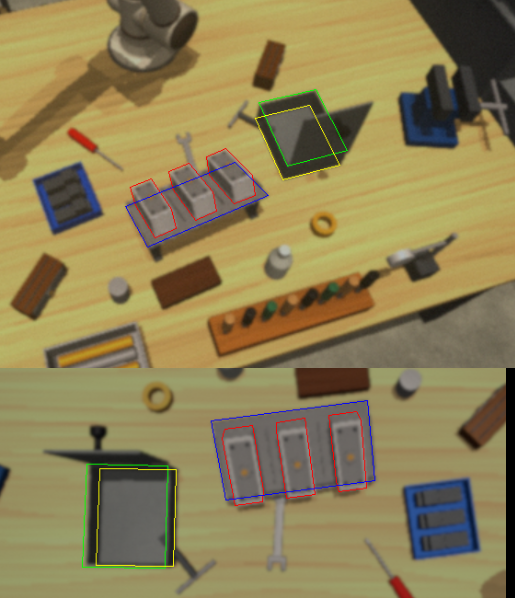

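```bash
cat > rob.py <<'E'
import numpy as np
from workcell import env
from scipy.spatial.transform import Rotation as R
P0=np.array([.5768,-.0246,.0764]); YAW=7.75; RS=R.from_euler('z',YAW,degrees=True)*R.from_euler('y',-27.5,degrees=True)
def tool(yaw,slope,flip):  # tool looking square down on a surface rising by slope along yaw
    r=R.from_euler('z',yaw,degrees=True)*R.from_euler('y',-slope,degrees=True)*R.from_euler('x',180,degrees=True)
    if flip: r=r*R.from_euler('z',180,degrees=True)
    return r.as_euler('xyz',degrees=True)
def on_rack(y,z,x=-.004): return P0+RS.apply([x,y,z])
FLIP=0
def tsig(): # torque about rack y axis, force
    s=env.read_state(); ry=RS.apply([0,1,0])
    return s["clock"],float(np.dot(s["wrist_torque"],ry)),s["force"].copy()
def test(y):
    o=tool(YAW,27.5,FLIP)
    env.gripper_to(1.0,50); env.goto(on_rack(y,.12),o)
    hit=env.move_straight(on_rack(y,.016),rate=.12,force_limit=12)
    c=env.gripper_to(0.3,50); s=env.read_state()
    print("grasp",hit,s["position"].round(4),"want",on_rack(y,.016).round(4),s["opening"],s["finger_force"])
    g=s["position"]
    env.move_straight(g+RS.apply([0,0,.09]),rate=.15)
    top=g+RS.apply([0,0,.09])+[0,0,.03]
    env.dwell(.15); a=tsig()
    env.move_straight(top,tool(YAW,-20,FLIP),rate=.05) 
    T=[tsig()]
    while T[-1][0]-T[0][0]<1.1: env.dwell(.004); T.append(tsig())
    t=np.array([[v[0]-T[0][0],v[1],*v[2]] for v in T])
    print("lift torque",round(a[1],3),a[2].round(2),"n",len(t))
    for k in np.array_split(np.arange(len(t)),10): print(t[k,0].mean().round(2),"tq mean",t[k,1].mean().round(3),"ptp",np.ptp(t[k,1]).round(3),"F ptp",np.ptp(t[k,2:],axis=0).round(2))
    np.save("grasp.npy",g); print("clock",env.read_state()["clock"]); return g
def putback(g):
    o=tool(YAW,27.5,FLIP)
    env.move_straight(g+RS.apply([.002,0,.05]),o,rate=.12)
    hit=env.move_straight(g+RS.apply([.002,0,.0]),rate=.08,force_limit=15)
    s=env.read_state(); print("back",hit,(s["position"]-g).round(4))
    env.gripper_to(1.0); env.move_straight(s["position"]+RS.apply([0,0,.1]),rate=.25)
    print("clock",env.read_state()["clock"])
E
python3 - <<'E'
from rob import *
f=lambda p,o:(lambda j:None if j is None else np.round(j))(env.inverse_kinematics(p,o))
for fl in(0,1):
    for y in(.1,0,-.1):
        print(fl,y,f(on_rack(y,.016),tool(YAW,27.5,fl)),f(on_rack(y,.106)+[0,0,.03],tool(YAW,-20,fl)))
    print(f([.45,.306,.02],tool(-.7,0,fl)),f([.61,.26,.23],tool(-.7,0,fl)))
E
```

```text
0 0.1 None [ 22.  23.  -2.  -5. -84.  77.]
0 0 None [ 13.  24.  -2.  -2. -84.  85.]
0 -0.1 [  2.  18. -30. -11. -15. 106.] [  4.  26.   1.   1. -84.  94.]
[ 51.  28. -25.   0. -38.  38.] [ 37.  26.   7.   0. -72.  52.]
1 0.1 None [  22.   23.   -2.   -5.  -84. -103.]
1 0 None [ 13.  24.  -2.  -2. -84. -95.]
1 -0.1 [  2.  18. -30. -11. -15. -74.] [  4.  26.   1.   1. -84. -86.]
[  51.   28.  -25.    0.  -38. -142.] [  37.   26.    7.    0.  -72. -128.]
```

Run:
```python
from rob import *
f=lambda p,o:(lambda j:None if j is None else np.round(j).astype(int).tolist())(env.inverse_kinematics(p,o))
def gp(y,s,z=.040):  # TCP for grasp point at rack z
    return on_rack(y,z)+R.from_euler('xyz',tool(YAW,s,0),degrees=True).apply([0,0,.019])
for s in(8,12,16,20):
    print(s,[f(gp(y,s),tool(YAW,s,0)) for y in(.1,0,-.1)],[f(gp(y,s,.13),tool(YAW,s,0)) for y in(.1,-.1)], [f(gp(y,s,.13)+[0,0,.03],tool(YAW,s-47.5,0)) for y in(.1,-.1)])
    print('  box',f([.45,.306,.03],tool(179.3,s-27.5,0)),f([.45,.306,.2],tool(179.3,s-27.5,0)),f([.43,.306,.03],tool(-.7,s-27.5,0)))
```

```text
8 [[26, 19, -28, 4, -36, 69], [14, 20, -26, 2, -37, 82], [3, 22, -21, -1, -39, 95]] [[28, 9, -27, 4, -46, 68], [3, 13, -20, -1, -48, 96]] [[21, 33, 9, -8, -104, 78], [4, 36, 10, 2, -103, 93]]
  box [41, 21, -54, 92, -13, 138] [59, 8, -34, 26, -41, -169] [44, 33, -9, -15, -63, 54]
12 [[26, 18, -32, 8, -29, 65], [15, 19, -29, 3, -31, 81], [3, 21, -23, -2, -34, 96]] [[28, 8, -31, 7, -40, 65], [2, 12, -23, -2, -44, 96]] [[21, 31, 7, -8, -100, 78], [4, 34, 8, 2, -100, 93]]
  box [51, 22, -49, 55, -15, 166] [58, 9, -29, 19, -45, -162] [46, 31, -12, -13, -58, 52]
16 [[27, 16, -37, 14, -22, 59], [15, 17, -32, 5, -24, 79], [3, 20, -25, -3, -29, 98]] [[29, 6, -35, 10, -34, 61], [2, 11, -25, -2, -39, 97]] [[21, 29, 5, -7, -96, 78], [4, 32, 6, 2, -96, 93]]
  box [55, 24, -41, 27, -21, -170] [57, 11, -25, 13, -49, -155] [48, 30, -15, -11, -53, 49]
20 [[26, 15, -45, 29, -13, 45], [15, 16, -37, 8, -17, 75], [2, 19, -28, -5, -24, 99]] [[30, 4, -40, 16, -28, 55], [2, 9, -27, -4, -34, 99]] [[22, 27, 3, -6, -92, 77], [4, 30, 4, 2, -92, 93]]
  box [54, 25, -34, 13, -28, -157] [55, 12, -20, 8, -53, -150] [49, 28, -19, -8, -48, 45]
```

```bash
sed -i 's/^FLIP=0/FLIP=1; SL=16/; s/tool(YAW,27.5,FLIP)/tool(YAW,SL,FLIP)/; s/tool(YAW,-20,FLIP)/tool(YAW,SL-47.5,FLIP)/; s/on_rack(y,.12)/gp(y,.13)/; s/on_rack(y,.016)/gp(y,.040)/g' rob.py
cat >> rob.py <<'E'
def gp(y,z): return on_rack(y,z)+R.from_euler('xyz',tool(YAW,SL,0),degrees=True).apply([0,0,.019])
E
python3 - <<'E'
from rob import *
test(-.1)
E
```

```text
grasp False [ 0.5736 -0.126   0.0919] want [ 0.5737 -0.1259  0.0918] 0.618129291329128 49.94298281148076Traceback (most recent call last):
  File "<stdin>", line 2, in <module>
  File "rob.py", line 26, in test
    while T[-1][0]-T[0][0]<1.1: env.dwell(.004); T.append(tsig())
                                ~~~~~~~~~^^^^^^
ValueError: time passes only in moves, steps and waits
```

```bash
sed -i 's/env.dwell(.004)/env.dwell(DT)/; s/^FLIP=1/DT=.01; FLIP=1/' rob.py
python3 - <<'E'
from rob import *
s=env.read_state();print(s["clock"],s["opening"],tsig())
for d in(.005,.008,.01,.02,.05):
    try: env.dwell(d); print(d,env.read_state()["clock"]); break
    except ValueError: pass
T=[]
for i in range(int(1.2/d)): env.dwell(d); T.append(tsig())
t0=T[0][0]
for v in T[::max(1,len(T)//60)]: print(round(v[0]-t0,3),round(v[1],3),v[2].round(1),end=";")
E
grep -n DT rob.py
```

```text
7.2167 0.6162288171724554 (7.2167, -1.8214916910936454, array([-0.16834053, -0.05271897, -5.2268564 ]))
0.005 7.225
0.0 -1.823 [-0.3 -0.4 -5.3];0.033 -1.817 [-0.9 -0.1 -4.8];0.067 -1.88 [-0.5 -0.3 -5.4];0.1 -1.878 [-0.  -0.6 -5.4];0.133 -1.85 [-0.4  0.8 -5.5];0.167 -1.873 [ 0.2 -0.1 -6.3];0.2 -1.869 [ 0.1 -0.1 -5.3];0.233 -1.922 [ 0.2 -0.1 -6.4];0.267 -1.881 [-0.3  0.4 -6.4];0.3 -1.902 [-0.   0.5 -6. ];0.333 -1.94 [-0.1 -0.8 -5.7];0.367 -1.903 [ 0.3  0.2 -5.7];0.4 -1.881 [-0.2  0.8 -5.7];0.433 -1.859 [ 0.7  0.1 -5.7];0.467 -1.862 [ 0.7  0.4 -6.3];0.5 -1.865 [-0.1  0.3 -6.8];0.533 -1.872 [ 0.4 -0.3 -6.9];0.567 -1.872 [ 0.1 -0.  -5.7];0.6 -1.912 [ 0.1 -0.3 -5.3];0.633 -1.882 [ 0.3  0.2 -5.8];0.667 -1.937 [-0.7  0.3 -6.3];0.7 -1.81 [-0.7 -0.7 -5.6];0.733 -1.869 [ 0.8  0.2 -6.2];0.767 -1.904 [-0.8  0.1 -6.9];0.8 -1.876 [ 0.1 -0.6 -5.7];0.833 -1.838 [-0.4  0.3 -6.4];0.867 -1.896 [ 0.1  0.2 -5.9];0.9 -1.923 [-0.3 -0.4 -5.2];0.933 -1.86 [-0.1  0.5 -6.6];0.967 -1.909 [ 0.4 -0.5 -6.7];1.0 -1.903 [ 0.6 -0.6 -5.5];1.033 -1.84 [-0.5  0.7 -5.9];1.067 -1.901 [ 0.2 -0.3 -6. ];1.1 -1.913 [-0.4  0.7 
[... 157 characters left out ...]
-1.928 [ 0.4 -0.  -5.8];1.333 -1.96 [ 0.9  0.8 -6.4];1.367 -1.869 [-0.7  0.6 -5.5];1.4 -1.927 [-0.3  1.  -5.9];1.433 -1.859 [-0.2  0.9 -7.1];1.467 -1.965 [ 0.1  0.7 -6.6];1.5 -1.897 [ 0.3  0.6 -5.1];1.533 -1.88 [ 0.3 -0.4 -5.6];1.567 -1.903 [ 0.3 -0.  -5.2];1.6 -1.848 [-0.1  0.1 -6.3];1.633 -1.863 [-0.4 -0.2 -5.3];1.667 -1.892 [ 0.2  0.  -6.1];1.7 -1.871 [ 0.9 -0.  -6.6];1.733 -1.908 [ 0.2  0.6 -5.4];1.767 -1.929 [-0.5 -0.4 -5. ];1.8 -1.904 [-0.2 -0.1 -6.4];1.833 -1.866 [-0.1 -0.3 -6. ];1.867 -1.918 [ 0.1  0.2 -6.1];1.9 -1.921 [-0.2  0.2 -5.5];1.933 -1.93 [-0.3 -0.2 -6. ];1.967 -1.869 [-0.4 -0.  -6.8];10:DT=.01; FLIP=1; SL=16
26:    while T[-1][0]-T[0][0]<1.1: env.dwell(DT); T.append(tsig())
```

```bash
cat >> rob.py <<'E'
def poll(T=1.0):
    L=[tsig()]
    while L[-1][0]-L[0][0]<T: env.dwell(.005); L.append(tsig())
    t=np.array([[v[0],v[1],*v[2]] for v in L])
    d=np.abs(t[:,1]-np.median(t[:,1])); i=d.argmax()
    print("t0 %.2f n %d tq first10 %.3f last20 %.3f maxdev %.3f at +%.3f; Fdev max"%(t[0,0],len(t),t[:10,1].mean(),t[-20:,1].mean(),d[i],t[i,0]-t[0,0]),np.abs(t[:,2:]-np.median(t[:,2:],axis=0)).max(0).round(1),"Fz",t[:,4].mean().round(2))
    return t
E
python3 - <<'E'
from rob import *
p=env.read_state()["position"]; print("pos",p.round(4))
np.save("grasp.npy",np.array([0.5736,-0.126,0.0919]))
env.goto(p,tool(YAW,SL,FLIP)); poll(.7)
env.goto(p,tool(YAW,SL-47.5,FLIP)); poll(.7)
E
```

```text
pos [ 0.5324 -0.1316  0.2017]
t0 10.11 n 86 tq first10 0.875 last20 0.971 maxdev 0.154 at +0.025; Fdev max [1.4 1.5 1.1] Fz -5.74
t0 11.70 n 85 tq first10 -1.799 last20 -1.892 maxdev 0.121 at +0.042; Fdev max [1.1 1.2 1.6] Fz -5.83
```

```bash
cat >> rob.py <<'E'
def tip():
    p=env.read_state()["position"]; h=lambda a:tool(YAW,SL-27.5+a,FLIP)
    env.goto(p,h(10)); env.dwell(.15); a=poll(.2); env.goto(p,h(-4)); poll(.1); env.goto(p,h(-18)); return poll(.8)
E
python3 - <<'E'
from rob import *
tip(); np.set_printoptions(suppress=True)
E
```

```text
t0 13.14 n 26 tq first10 0.160 last20 -0.229 maxdev 3.030 at +0.008; Fdev max [8.8 1.7 1.6] Fz -6.01
t0 13.72 n 13 tq first10 -1.038 last20 -1.038 maxdev 0.052 at +0.033; Fdev max [0.9 0.7 0.7] Fz -5.98
t0 14.17 n 98 tq first10 -1.692 last20 -1.777 maxdev 0.106 at +0.033; Fdev max [1.2 1.5 1.7] Fz -5.79
```

Run:
```python
from rob import *
p=env.read_state()["position"]; h=lambda a:tool(YAW,SL-27.5+a,FLIP)
env.goto(p,h(10)); poll(.6); env.goto(p,h(-12)); poll(.8)
```

```text
t0 15.54 n 74 tq first10 -0.216 last20 -0.210 maxdev 1.291 at +0.158; Fdev max [4.4 1.8 5.8] Fz -6.13
t0 16.63 n 97 tq first10 -1.390 last20 -1.413 maxdev 2.101 at +0.125; Fdev max [7.6 3.3 5.9] Fz -5.74
```

```bash
cat >> rob.py <<'E'
BX=np.array([.4506,.306,0]); BY=-.74
E
python3 - <<'E'
from rob import *
import cv2
p=env.read_state()["position"]
env.move_straight(p+[-.04,0,.14],rate=.25)
o=tool(180+BY,SL-27.5,FLIP); tz=R.from_euler('xyz',o,degrees=True).apply([0,0,1])
tgt=BX+R.from_euler('z',BY,degrees=True).apply([-.008,0,0])+[0,0,.044]+.019*tz
print(env.inverse_kinematics(tgt,o))
env.goto(tgt+[0,0,.27],o)
f=env.grab_frame("scene"); g=env.grab_frame("top"); 
cv2.imwrite("pics/held.png",np.hstack([f["image"][60:330,150:512],g["image"][60:330,40:400]]))
s=env.read_state();print(s["clock"],s["opening"],s["joint_positions"].round())
E
```

```text
[ 55.12759632  23.75137092 -41.65072102  28.32414888 -20.35390765
   7.86499709]
20.0 0.6165218936772325 [ 57.   6. -15.  11. -63.  28.]
```

View pics/held.png

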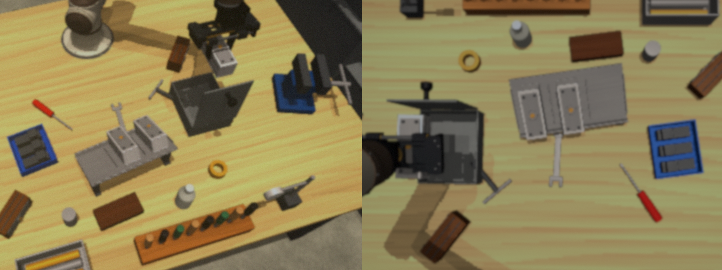

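Run:
```python
from rob import *
import cv2
o=tool(180+BY,SL-27.5,FLIP); tz=R.from_euler('xyz',o,degrees=True).apply([0,0,1])
tgt=BX+R.from_euler('z',BY,degrees=True).apply([-.008,0,0])+[0,0,.044]+.019*tz
print(env.move_straight(tgt+[0,0,.08],rate=.15), env.move_straight(tgt+[0,0,.02],rate=.1,force_limit=20))
hit=env.move_straight(tgt+[0,0,-.006],rate=.03,force_limit=10)
s=env.read_state();print(hit,(s["position"]-tgt).round(4),s["force"].round(1),s["clock"])
f=env.grab_frame("scene"); g=env.grab_frame("top"); 
cv2.imwrite("pics/low.png",np.vstack([cv2.resize(f["image"][80:240,270:430],(560,560))[:300*2:1][::1],])[:560])
```

```text
False False
True [ 0.0002 -0.0002  0.0017] [-0.5 -0.7  4.1] 22.7917
```

View pics/low.png

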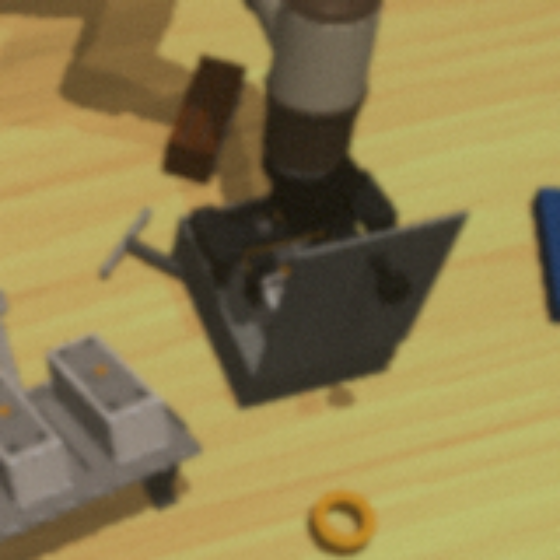

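Run:
```python
from rob import *
from vis import *
env.gripper_to(.85); p=env.read_state()["position"]
env.move_straight(p+[-.03,0,.12],rate=.2)
env.move_straight(p+[-.03,0,.25],rate=.3)
env.goto([.5,.1,.42],tool(0,0,FLIP))
F=[env.grab_frame(n) for n in("scene","top")]
f=F[1]
print([(np.round(d["xyz"],3).tolist(),round(d["score"],2)) for d in env.search_frame(f,"housing_a")])
print([(np.round(d["xyz"],3).tolist(),round(d["score"],2)) for d in env.search_frame(f,"qlid_handle")])
cv2.imwrite("pics/rel.png",np.hstack([cv2.resize(F[0]["image"][100:220,280:420],(350,300)),cv2.resize(f["image"][130:260,50:202],(350,300))]))
print(env.read_state()["clock"])
```

```text
[([0.212, 0.308, 0.054], 0.92), ([0.654, -0.413, 0.053], 0.79), ([0.49, 0.058, 0.1], 0.78), ([0.559, -0.026, 0.122], 0.67), ([0.437, 0.3, 0.056], 0.65)]
[]
27.2667
```

View pics/rel.png

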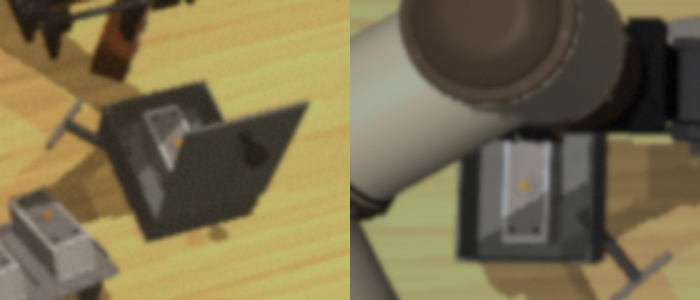

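Run:
```python
from rob import *
env.gripper_to(0.0,20)
rb=R.from_euler('z',BY,degrees=True); o=tool(BY,0,FLIP)
def tip(q,r=.16,c=.002):
    off=.006+.0105*abs(np.sin(q))+c
    return BX+rb.apply([.1-r*np.cos(q)+off*np.sin(q),-.045,.07+r*np.sin(q)+off*np.cos(q)])
st=tip(1.9,c=.02); path=[tip(q) for q in (1.75,1.5,1.25,1.0,.75,.5,.25)]
for p in [st,*path,tip(0)]: assert env.inverse_kinematics(p,o) is not None
env.goto(st+[0,0,.17],o); env.move_straight(st,rate=.2,force_limit=15)
for p in path:
    hit=env.move_straight(p,rate=.15,force_limit=30); s=env.read_state(); print(hit,s["position"].round(3),s["force"].round(1))
    if hit: break
else:
    hit=env.move_straight(tip(0,c=-.006),rate=.06,force_limit=15); s=env.read_state(); print("end",hit,s["position"].round(4),s["force"].round(1))
print(s["clock"])
```

```text
False [0.597 0.26  0.226] [ 0.4  0.3 -0.8]
False [0.558 0.26  0.231] [ 0.6 -0.2 -0.2]
False [0.517 0.26  0.228] [-0.5 -0.3 -0.2]
False [0.479 0.261 0.214] [ 0.1 -0.1  0.7]
False [0.444 0.261 0.191] [ 0.6  0.6 -0.5]
False [0.417 0.262 0.159] [-0.3  0.6  1.1]
False [0.399 0.262 0.121] [0.9 0.  0.6]
end True [0.391  0.2615 0.0768] [-2.4 -1.4 10.3]
34.175
```

Run:
```python
from rob import *
import cv2
p=env.read_state()["position"]
env.move_straight(p+[0,0,-.003],rate=.03,force_limit=15); print(env.read_state()["position"].round(4))
env.move_straight(p+[0,0,.25],rate=.25); env.goto([.25,-.4,.4],tool(-60,0,FLIP))
f=env.grab_frame("scene"); g=env.grab_frame("top")
for i in(f,g): print([(np.round(d["xyz"],3).tolist(),round(d["score"],2)) for d in env.search_frame(i,"qlid_handle")+env.search_frame(i,"qlid")])
cv2.imwrite("pics/end.png",np.hstack([cv2.resize(f["image"][90:290,200:420],(440,400)),cv2.resize(g["image"][80:260,60:220],(356,400))]))
print(env.read_state()["clock"])
```

```text
[0.3911 0.2616 0.0766]
[([0.458, 0.3, 0.076], 0.75), ([0.462, 0.304, 0.076], 0.6)]
[([0.455, 0.306, 0.073], 0.64), ([0.456, 0.299, 0.081], 0.72)]
38.3
```

View pics/end.png

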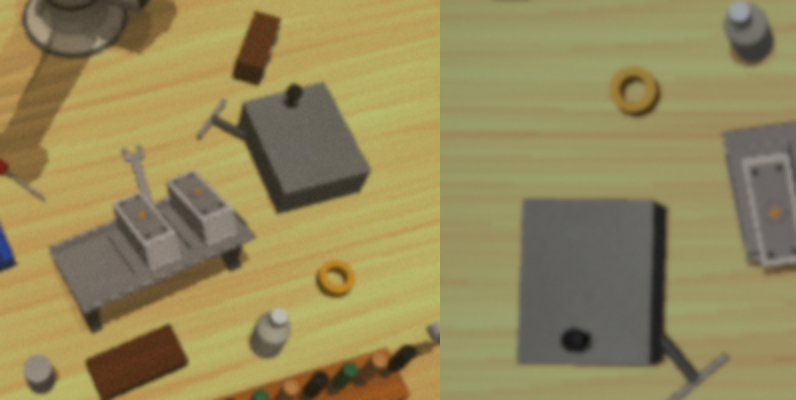

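The lid lies shut on the box (knob up, at about (292,95) in the left half of the picture). The other two housings and the tools have not moved.

```bash
python3 -c "
from workcell import env
print(env.close_job())"
```

```text
the job is handed in; nothing more can be done
None
```

The rattling housing, the one from the rack's right-hand place (y = -100 mm), lies flat in the quarantine box with the lid shut; the other two were left untouched in the rack, the tools were not disturbed, and I handed the job in at about 38 s (no verdict was returned).

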